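# Clear the jar away, then unlock the pantry's medicine drawer and hold the key turned

## Task

Someone left the square spice jar standing in front of the locked drawer: set it down in the square place of the spice rack, where it belongs, and let go of it, so that the drawer has room to open. Then take the key with the rectangular moulded head out of the key block, work it past the stiff pins of the lock on top of the cabinet until it is fully home, and turn it a quarter turn clockwise against its return spring. Finish still holding the key there, turned, so that I can pull the drawer open, and leave the other things where they are.

Things in the scene. Friction and masses are not known exactly. Their poses are not given: they have to be found in the camera images.
- square_jar: loose amber glass spice jar, square, 42 x 42 mm, 94 mm high with its black cap (36 mm square, from 76 mm up), about 160 g; origin at the centre of its underside, z up, x and y square to its sides. Starts upright on the counter, its axis 65 to 85 mm in front of the drawer's face
- spice_rack: fixed wooden rack 190 (x) x 90 (y) x 40 mm, origin at the centre of its underside; three wells 34 mm deep in a row at y = +10 mm: a square one at x = -60 mm, an empty round one at x = 0, a round one at x = +60 mm holding the round jar. Before each well, at y = -34 mm, a label card with the outline of its jar
- square_place (a point): centre of the floor of the rack's square well, 6 mm above the counter; well 47 x 47 mm with a 2 mm bevelled mouth, its sides along the rack's x and y; the rack's top is 34 mm above this point
- key: loose key, 30 g, blade down in a slot of the key block. Origin: middle of the underside of its shoulder; z up the key, x across the blade. Below: round neck 4 mm thick, 6 mm long, then the blade 10 (x) x 4 (y) mm to 31 mm, last 5 mm tapered. Above: shoulder 14 x 7 x 3 mm, then the flat rectangular black plastic head 30 wide (x), 9 thick (y), 3 to 37 mm over the origin: hold it across its 9 mm
- key_block: fixed wooden block 130 (x) x 50 (y) x 44 mm, origin at the centre of its underside, two keyslots in its top at x = -30 and +30 mm, slots long in x; each holds one key, its shoulder resting on the block's top; a key is lifted straight up 31 mm to come out
- cabinet: fixed white steel cabinet with one locked drawer, 260 deep (x) x 200 wide (y) x 110 mm high, origin at the centre of its underside; the drawer's grey front with a bar handle (standing out 30 mm, 70 mm above the counter) faces -x of the cabinet
- keyhole (a point): centre of the keyhole in the fixed brass plate over the lock, on its top face, 4 mm above the cabinet's top, 45 mm behind its front. Axes are the cabinet's. Keyhole long in x, 12 x 5.2 mm, mouth bevelled to 14 x 7.8; plate 4 mm thick, the cylinder under it. The key enters straight down, either way round, and is fully home when its origin is here. A flush steel collar 32 mm across surrounds it
- lock_plug (a joint): turn of the lock cylinder, rad: 0 at rest, grows clockwise from above, stop at 1.6; quarter turn 1.57. A spring (0.1 N m at a quarter turn) turns it back. Three stiff wafers stand in the keyway 8 to 24 mm deep: the key takes up to about 12 N to push in; rocking it 1 mm along the keyway helps. The plate binds the blade unless it is home. The cylinder follows the key 0.1 to 0.2 rad late
- round_jar: bystander: round amber jar, 42 mm across, 94 mm high, in the rack's far round well; origin at the centre of its underside
- round_key: bystander: another key, with a round steel head 25 mm across and 8 mm thick, in the other slot of the key block; origin under its shoulder, axes like the key's
- tin: bystander: tin 68 mm across and 85 mm high on the counter, origin at the centre of its underside
- honey_jar: bystander: honey jar 68 mm across and 95 mm high on the counter, origin at the centre of its underside

How it is judged:
On the way, in this order (a step that is already met when the one before it is completed fails the run):
1. the square jar stands upright in the rack's square place, let go (horizontal distance between square_jar and square_place below 0.006 m and z of square_jar in the frame of square_place below 0.004 m and angle between square_jar's own z axis and vertical below 0.1 rad and contact force between square_jar and the fingers below 0.1 N), for 0.2 s.
2. the key is fully home in the lock (horizontal distance between key and keyhole below 0.003 m and z of key in the frame of keyhole below 0.002 m and angle between key's own z axis and vertical below 0.1 rad), for 0.1 s.
3. the lock is turned a quarter with the key home (all of step 2 and value of joint lock_plug above 1.3 rad), for 0.2 s.
At the end, for the whole second after the job is handed in: Square jar upright and let go on the floor of the square well (within 6 mm of its middle, 4 mm of the floor); key upright in the lock, shoulder within 2 mm of the cylinder's face and 3 mm of its axis; cylinder held at more than 1.3 rad, fingers gripping the key with over 3 N (all of step 1 and all of step 3 and contact force between key and the fingers above 3 N); the arm keeps its last pose, push and grip.
It fails at once if the jar is dropped from a height (contact force between square_jar and the fingers below 0.1 N and height (world z) of square_jar above 0.05 m).
It fails at once if the round jar is disturbed by more than 20 mm (distance of round_jar from where it was at the start of the episode above 0.02 m).
It fails at once if the round-headed key is disturbed by more than 20 mm (distance of round_key from where it was at the start of the episode above 0.02 m).
It fails at once if the tin is disturbed by more than 20 mm (distance of tin from where it was at the start of the episode above 0.02 m).
It fails at once if the honey jar is disturbed by more than 20 mm (distance of honey_jar from where it was at the start of the episode above 0.02 m).
It also fails if it takes over 70 s, if anything falls off the work surface, if the arm or the gripper's body presses on something with over 40 N, if the wrist force passes 120 N, or if a joint passes its speed limit or range.

## Robot

A 7-joint arm with a two-finger parallel gripper is mounted at the origin on the work surface. World frame = base frame: x ahead of the robot, y to its left, z up, the work surface at z = 0. Lengths are in m, angles in rad, forces in N, time in s.
With the tool pointing down it reaches from about 0.4 to 0.875 m from the base axis. Payload 19.3 kg.
Tool frame: the origin (TCP) lies at the very end of the fingers, on their centre line; the grasp point (between the pads) lies 19 mm behind it; z points along the fingers, y is the line along which they close (so a half turn about z gives the same grasp; the last joint's range is limited). The gripper opens to 85 mm and grips with 20 to 120 N. Pads are 22 mm wide; open, the fingers measure 114 mm over their backs; the gripper's body (76 mm by 85 mm) begins 54 mm behind the grasp point. The pads swing forward as they close: fully open they stand 13 mm farther back than shut.
Start: joints at [-1.375, 0.521, -0.036, 1.599, 0.021, 1.021, -0.113], TCP at [0.164, 0.603, 0.231] pointing down, gripper open.
Joint ranges: [-2.91, 2.91], [-0.3, 2.13], [-1.5, 1.42], [0.17, 2.43], [-1.26, 4.41], [0.16, 1.93], [-2.52, 2.52]. Speed limits (rad/s): [1.89, 1.89, 2.39, 2.39, 3.01, 3.01, 3.01].

## Interface

Orientations are given as [roll, pitch, yaw] about the fixed x, y, z axes, in that order (R = Rz(yaw) Ry(pitch) Rx(roll)).
In Python, from bench import monitor, camera, job gives the robot as it stands. The module is installed in compiled form; this text tells all that it offers.
- The arm moves only by the tool step_arm, never from a script. Its argument "rows" is a list of rows, each an object of numbers: "tx", "ty", "tz": the shift along the tool's x, y, z in cm; "yaw": the turn about the tool's z in rad; "grip": the closure, from -1 (fully open) to 1 (shut), so that 0 is half open. In form: [{"tx": .., "ty": .., "tz": .., "yaw": .., "grip": ..}, ...]. A call has exactly 10 rows; each row shifts and turns the commanded pose from where the row before left it, along the tool's axes as they then stand; what a row does not reach is not made up. A row lasts 1/12 s, in which the tool goes at most 41.7 mm and 7.16 degrees, less where a joint would pass 70% of its speed; a pose out of reach is approached as far as the arm can. A call is refused whole if a number of a shift passes 4.17 or a number of a turn 0.125, either way. A call with a gripper value outside its range is refused whole. The fingers move at their own pace and stop on an object; "force" is the grip in N (left out, the last holds). Time passes only in rows, so rows that do not move let the fingers close, or fill a call up. It gives the time, the measured TCP pose, the force, the opening and the grip force at its end, in the units of the state.
- monitor.state(): the state, without advancing time (a new reading comes with each control period).
- camera(name): name is "scene" or "side" or "wrist"; returns a dict with "image" (480x640x3 uint8, blue, green, red), "camera_matrix" (3x3 intrinsics, pixels), "R" (3x3) and "t" (3): a world point X has camera coordinates R X + t. Camera axes: x right, y down, z forward; pixel columns grow to the right and rows downward; lengths in m; the calibration is good to about 2 mm. A picture is of the moment at which its call begins. There is no depth.
- job.close_job(): hands the job in; it is judged then, once.
The state is a dict: "clock": time; "joint_pos": joint angles; "qd": joint speeds; "effort": joint torques, N m; "eef_pos": TCP position; "eef_rot": TCP orientation; "contact_force": force on the tool from outside, world axes, zero at the start; "torque": the same for the moment, N m; "opening": opening from 0.0 (shut) to 1.0 (fully open); "finger_force": force on a finger pad.
Only numpy, scipy, OpenCV 4.12 (cv2) and the standard library are available. Lean on these libraries where they do the work, as an engineer would, in place of code of your own. Each camera call takes 0.05 s, during which the arm holds its last target. There are 200 camera calls.

## Working session

There is one attempt and no reset: what is moved stays moved. The work goes in short steps, Python scripts to look and compute and a tool call to move; the robot and the scene stay as the last step left them, time stands still between calls to the robot, and variables do not carry over. Pictures are saved under pics/ and viewed, at most 10 in all, crops included, and the job is handed in when it is done.

Besides the shell and the picture viewer there is one more tool, called after "Call:" as name(argument=value, ...) on one line, values as JSON. step_arm: Moves the arm, as the interface text tells. Its arguments: {"type":"object","properties":{"rows":{"type":"array","items":{"type":"object","properties":{"tx":{"type":"number"},"ty":{"type":"number"},"tz":{"type":"number"},"yaw":{"type":"number"},"grip":{"type":"number"}}}},"force":{"type":"number"}},"required":["rows"]}

```bash
mkdir -p pics; cat > h.py <<'E'
import numpy as np, cv2
from bench import monitor, camera, job
def snap(n,f=None):
    c=camera(n)
    if f: cv2.imwrite('pics/'+f,c['image']); np.savez('pics/'+f+'.npz',**c)
    return c
def load(f):
    return dict(np.load('pics/'+f+'.npz'))
def ray(c,u,v):
    d=np.linalg.inv(c['camera_matrix'])@[u,v,1.]; R=c['R']
    d=R.T@d; o=-R.T@c['t']; return o,d
def onplane(c,u,v,z):
    o,d=ray(c,u,v); return o+d*(z-o[2])/d[2]
def tri(c1,p1,c2,p2):
    o1,d1=ray(c1,*p1);o2,d2=ray(c2,*p2)
    s=np.linalg.lstsq(np.c_[d1,-d2],o2-o1,rcond=None)[0]
    a,b=o1+s[0]*d1,o2+s[1]*d2
    return (a+b)/2,np.linalg.norm(a-b)
def proj(c,X):
    p=c['camera_matrix']@(c['R']@np.array(X,float)+c['t']); return p[:2]/p[2]
E
python3 - <<'E'
from h import *
for n in ['scene','side','wrist']:
    c=snap(n,n+'0.png'); print(n,-c['R'].T@c['t'],c['R'].tolist())
s=monitor.state(); print({k:np.round(s[k],3) for k in s})
E
```

```text
scene [1.12152887 0.43208666 1.07369498] [[-0.6061307391386371, 0.7952486936675518, 0.013603025079077204], [0.6456098869829384, 0.5019225649541758, -0.5755533099719767], [-0.46453568313007665, -0.3400783057030744, -0.8176511145280728]]
side [0.29155326 0.62860799 0.7185566 ] [[-0.9054196444732484, -0.4244760596652761, -0.005944928340807014], [-0.2824030595473794, 0.6127115776754111, -0.7381280610712401], [0.3169602173147533, -0.6666367806786165, -0.6746344367776037]]
wrist [0.09499227 0.62236071 0.3732532 ] [[0.26176128282004013, 0.965130362557035, -0.00210097285445359], [0.9267557292608178, -0.25074442232608396, 0.27973389668506426], [0.2694528699024352, -0.07517059227441723, -0.9600752746313472]]
{'clock': np.float64(0.15), 'joint_pos': array([-1.375,  0.522, -0.036,  1.6  ,  0.021,  1.021, -0.113]), 'qd': array([ 0.001, -0.002,  0.003, -0.002, -0.   ,  0.001, -0.   ]), 'effort': array([ 2.0000e-03, -9.2740e+01,  1.9800e+00, -3.7006e+01,  1.8000e-02,
        6.0000e-03, -0.0000e+00]), 'eef_pos': array([0.164, 0.603, 0.231]), 'eef_rot': array([-3.141,  0.   ,  2.876]), 'contact_force': array([-0.308,  0.189,  0.525]), 'torque': array([-0.057,  0.037,  0.019]), 'finger_force': np.float64(0.0), 'opening': np.float64(0.997)}
```

View pics/scene0.png

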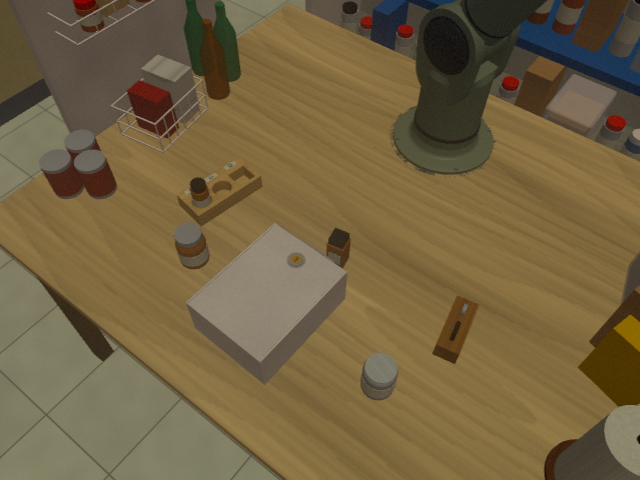

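View pics/side0.png

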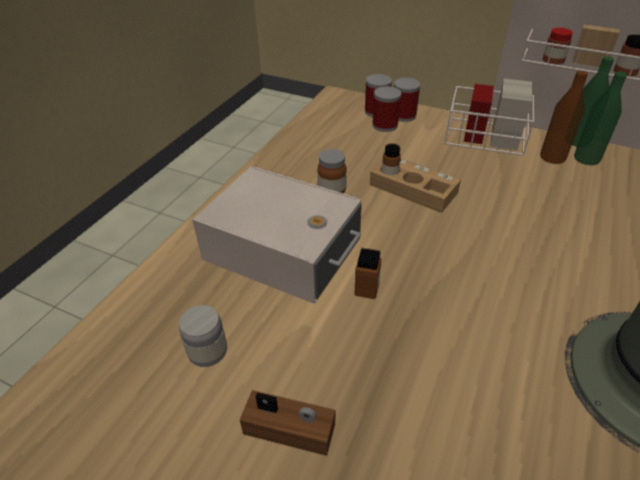

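Both views show all objects. In scene: jar cap (340,238), square well (243,175), keyhole (296,259), black-headed key (456,330). In side: jar cap (369,257), well (437,187), keyhole (317,221), key (267,402).

```bash
python3 - <<'E'
from h import *
a,b=load('scene0.png'),load('side0.png')
P={'cap':((340,238),(369,257)),'well':((243,176),(437,187)),'roundwell':((222,187),(413,178)),'hole':((296,259),(317,221)),'key':((456,330),(267,402)),'rkey':((464,309),(307,413)),'tin':((380,367),(201,320)),'honey':((188,237),(332,159)),'rjar':((198,185),(392,151))}
for k,(p,q) in P.items():
    X,e=tri(a,p,b,q); print(k,X.round(3),round(e,4))
# upscaled crops
def crop(c,x,y,w,h,s): return cv2.resize(c['image'][y:y+h,x:x+w],(w*s,h*s),interpolation=cv2.INTER_CUBIC)
im=np.zeros((600,800,3),np.uint8)
for i,(c,x,y) in enumerate([(a,170,150),(a,270,220),(b,360,140),(b,290,200)]):
    r,k=divmod(i,2); im[r*300:r*300+300,k*400:k*400+400]=crop(c,x,y,100,75,4)
cv2.imwrite('pics/crops.png',im)
E
```

```text
cap [0.503 0.018 0.088] 0.0031
well [ 0.464 -0.308  0.036] 0.0021
roundwell [ 0.524 -0.322  0.036] 0.0015
hole [ 0.618 -0.01   0.111] 0.0002
key [0.532 0.331 0.066] 0.001
rkey [0.475 0.319 0.059] 0.0015
tin [0.697 0.257 0.079] 0.0017
honey [ 0.7   -0.251  0.08 ] 0.0041
rjar [ 0.584 -0.333  0.088] 0.0018
```

View pics/crops.png

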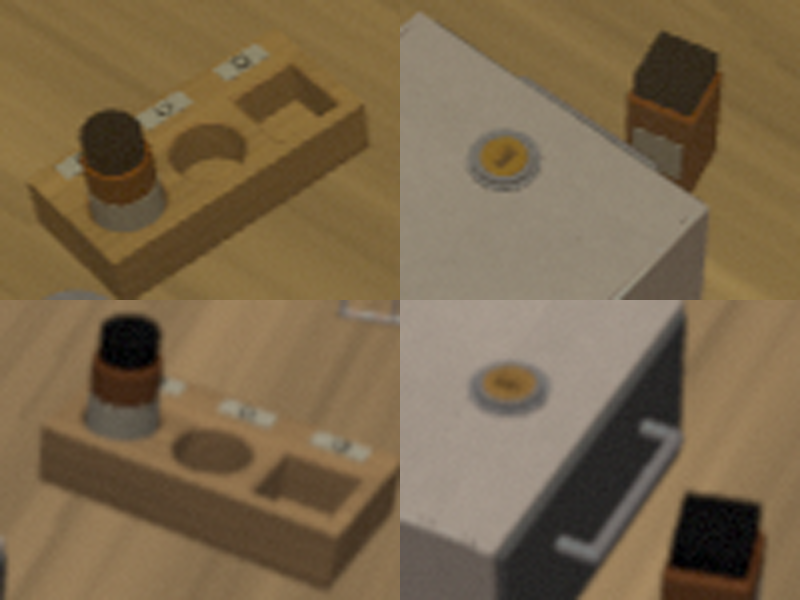

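Crops: rack (square well at top right, clear), keyhole long axis visible in brass, jar cap corners clear. Working out yaws.

```bash
python3 - <<'E'
from h import *
a,b=load('scene0.png'),load('side0.png')
def S(p):return (270+(p[0]-400)/4,220+p[1]/4)
def ang(c,p,q,z):
    A,B=onplane(c,*p,z),onplane(c,*q,z); d=B-A; return A.round(3),B.round(3),round(float(np.arctan2(d[1],d[0])),3),round(float(np.linalg.norm(d)),3)
print('cabfront',ang(a,(277,226),S((707,208)),.11))
print('cab side',ang(b,(290+(400-400)/4, 200+(425-0)/4-75+0),(290+(500-400)/4,200+(555-300)/4),.11))
cs=[S(p) for p in [(665,32),(718,55),(705,112),(633,92)]]
W=np.array([onplane(a,*p,.094) for p in cs]); print('cap scene',W.round(4),W.mean(0))
ct=[(290+(x-400)/4,200+(y-300)/4) for x,y in [(688,494),(762,502),(752,552),(672,545)]]
V=np.array([onplane(b,*p,.094) for p in ct]); print('cap side',V.round(4),V.mean(0))
for Q in (W,V):
    for i in range(4):
        d=Q[(i+1)%4]-Q[i]; print(round(float(np.degrees(np.arctan2(d[1],d[0]))),1),round(float(np.linalg.norm(d)),4))
R=lambda p:(170+p[0]/4,150+p[1]/4)
print('rackfront',ang(a,R((118,262)),R((368,105)),.04)); print('racklabels',ang(a,R((75,163)),R((240,62)),.04))
T=lambda p:(360+p[0]/4,140+(p[1]-300)/4)
print('rack side',ang(b,T((42,428)),T((335,525)),.04))
E
```

```text
cabfront (array([ 0.575, -0.098,  0.11 ]), array([0.579, 0.092, 0.11 ]), 1.55, 0.19)
cab side (array([0.651, 0.036, 0.11 ]), array([0.573, 0.092, 0.11 ]), 2.523, 0.097)
cap scene [[ 4.905e-01 -4.000e-04  9.400e-02]
 [ 4.855e-01  3.190e-02  9.400e-02]
 [ 5.209e-01  4.890e-02  9.400e-02]
 [ 5.340e-01  1.040e-02  9.400e-02]] [0.50776001 0.02269651 0.094     ]
cap side [[ 0.5199  0.0071  0.094 ]
 [ 0.4877 -0.002   0.094 ]
 [ 0.4804  0.0296  0.094 ]
 [ 0.5139  0.0403  0.094 ]] [0.50044458 0.01878904 0.094     ]
98.8 0.0327
25.7 0.0393
-71.2 0.0407
-166.0 0.0448
-164.2 0.0335
103.0 0.0324
17.7 0.0352
-79.7 0.0337
rackfront (array([ 0.623, -0.3  ,  0.04 ]), array([ 0.439, -0.267,  0.04 ]), 2.964, 0.188)
racklabels (array([ 0.584, -0.375,  0.04 ]), array([ 0.46 , -0.354,  0.04 ]), 2.973, 0.125)
rack side (array([ 0.621, -0.297,  0.04 ]), array([ 0.439, -0.278,  0.04 ]), 3.035, 0.182)
```

Call:
step_arm(rows=[{"tx":-2.67,"ty":-2.64,"grip":-1},{"tx":-2.67,"ty":-2.64,"grip":-1},{"tx":-2.67,"ty":-2.64,"grip":-1},{"tx":-2.67,"ty":-2.64,"grip":-1},{"tx":-2.67,"ty":-2.64,"grip":-1},{"tx":-2.67,"ty":-2.64,"grip":-1},{"tx":-2.67,"ty":-2.64,"grip":-1},{"tx":-2.67,"ty":-2.64,"grip":-1},{"tx":-2.67,"ty":-2.64,"grip":-1},{"tx":-2.67,"ty":-2.64,"grip":-1}])

```text
schema error: expected keys tx, ty, tz, yaw, grip
```

Call:
step_arm(rows=[{"tx":-2.67,"ty":-2.64,"grip":-1},{"tx":-2.67,"ty":-2.64,"grip":-1},{"tx":-2.67,"ty":-2.64,"grip":-1},{"tx":-2.67,"ty":-2.64,"grip":-1},{"tx":-2.67,"ty":-2.64,"grip":-1},{"tx":-2.67,"ty":-2.64,"grip":-1},{"tx":-2.67,"ty":-2.64,"grip":-1},{"tx":-2.67,"ty":-2.64,"grip":-1},{"yaw":0.124,"grip":-1},{"yaw":0.124,"grip":-1}])

```text
schema error: expected keys tx, ty, tz, yaw, grip
```

Call:
step_arm(rows=[{"yaw":0.124,"grip":-1},{"yaw":0.124,"grip":-1},{"yaw":0.124,"grip":-1},{"yaw":0.124,"grip":-1},{"yaw":0.124,"grip":-1},{"yaw":0.124,"grip":-1},{"yaw":0.124,"grip":-1},{"yaw":0.124,"grip":-1},{"yaw":0.124,"grip":-1},{"yaw":0.124,"grip":-1}])

```text
schema error: expected keys tx, ty, tz, yaw, grip
```

Call:
step_arm(rows=[{"yaw":0.124,"grip":-1},{"yaw":0.124,"grip":-1},{"yaw":0.124,"grip":-1},{"yaw":0.124,"grip":-1},{"yaw":0.124,"grip":-1},{"yaw":0.124,"grip":-1},{"yaw":0.124,"grip":-1},{"yaw":0.124,"grip":-1},{"yaw":0.124,"grip":-1},{"grip":-1}])

```text
schema error: expected keys tx, ty, tz, yaw, grip
```

```bash
python3 - <<'E'
from h import *
c=snap('wrist','w1.png'); s=monitor.state()
print(s['clock'],s['eef_pos'].round(4),s['eef_rot'].round(3),s['joint_pos'].round(2))
E
```

```text
0.2 [0.1642 0.6028 0.2309] [-3.141  0.     2.876] [-1.38  0.52 -0.04  1.6   0.02  1.02 -0.11]
```

View pics/w1.png

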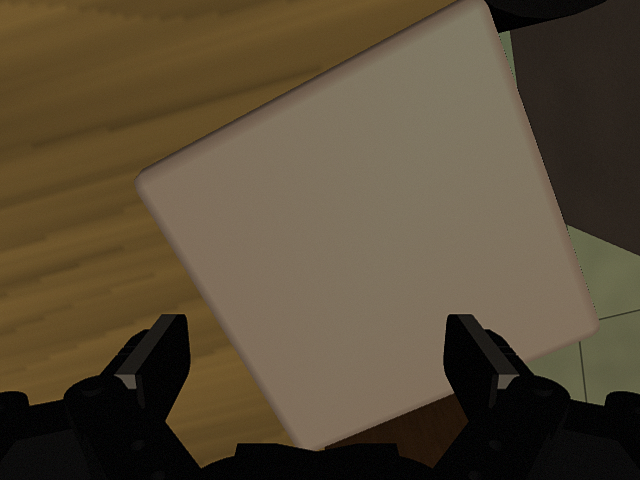

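The arm has not moved (each row needs all keys); the wrist picture shows a white box under the start pose. Checking the path for tall things.

```bash
python3 - <<'E'
from h import *
a,b=load('scene0.png'),load('side0.png')
for t in np.linspace(0,1,7):
    X=np.array([.164,.603,.2])+t*np.array([.339,-.584,0]); print(X.round(2),proj(a,X).round(),proj(a,[X[0],X[1],0]).round(),proj(b,X).round())
print(onplane(a,580,360,0.0),onplane(a,550,470,0),onplane(a,600,330,0))
E
```

```text
[0.16 0.6  0.2 ] [686. 240.] [638. 294.] [527. 860.]
[0.22 0.51 0.2 ] [627. 234.] [587. 288.] [475. 642.]
[0.28 0.41 0.2 ] [568. 228.] [536. 282.] [440. 497.]
[0.33 0.31 0.2 ] [511. 222.] [486. 277.] [416. 394.]
[0.39 0.21 0.2 ] [454. 216.] [436. 271.] [397. 317.]
[0.45 0.12 0.2 ] [397. 210.] [387. 266.] [383. 257.]
[0.5  0.02 0.2 ] [342. 204.] [339. 260.] [371. 209.]
[0.39739969 0.56363884 0.        ] [0.64134798 0.60709832 0.        ] [0.3044663  0.57006656 0.        ]
```

Call:
step_arm(rows=[{"tx":-2.67,"ty":-2.64,"tz":0,"yaw":0,"grip":-1},{"tx":-2.67,"ty":-2.64,"tz":0,"yaw":0,"grip":-1},{"tx":-2.67,"ty":-2.64,"tz":0,"yaw":0,"grip":-1},{"tx":-2.67,"ty":-2.64,"tz":0,"yaw":0,"grip":-1},{"tx":-2.67,"ty":-2.64,"tz":0,"yaw":0,"grip":-1},{"tx":-2.67,"ty":-2.64,"tz":0,"yaw":0,"grip":-1},{"tx":-2.67,"ty":-2.64,"tz":0,"yaw":0,"grip":-1},{"tx":-2.67,"ty":-2.64,"tz":0,"yaw":0,"grip":-1},{"tx":-2.67,"ty":-2.64,"tz":0,"yaw":0,"grip":-1},{"tx":-2.67,"ty":-2.64,"tz":0,"yaw":0,"grip":-1}])

```text
clock: 1.03
eef_pos: [0.353, 0.2765, 0.2314]
eef_rot: [3.141, 0.0, 2.876]
contact_force: [1.9, 0.8, 0.5]
opening: 0.998
finger_force: 0.0
```

Call:
step_arm(rows=[{"tx":-2.67,"ty":-2.64,"tz":0,"yaw":0,"grip":-1},{"tx":-2.67,"ty":-2.64,"tz":0,"yaw":0,"grip":-1},{"tx":-2.67,"ty":-2.64,"tz":0,"yaw":0,"grip":-1},{"tx":-2.67,"ty":-2.64,"tz":0,"yaw":0,"grip":-1},{"tx":-2.67,"ty":-2.64,"tz":0,"yaw":0,"grip":-1},{"tx":-2.67,"ty":-2.64,"tz":0,"yaw":0,"grip":-1},{"tx":-2.67,"ty":-2.64,"tz":0,"yaw":0,"grip":-1},{"tx":-2.67,"ty":-2.64,"tz":0,"yaw":0,"grip":-1},{"tx":0,"ty":0,"tz":0,"yaw":0.124,"grip":-1},{"tx":0,"ty":0,"tz":0,"yaw":0.124,"grip":-1}])

```text
clock: 1.87
eef_pos: [0.5036, 0.0157, 0.2311]
eef_rot: [-3.141, 0.0, 2.619]
contact_force: [-0.3, 1.4, -0.3]
opening: 1.0
finger_force: 0.0
```

Call:
step_arm(rows=[{"tx":0,"ty":0,"tz":0,"yaw":0.124,"grip":-1},{"tx":0,"ty":0,"tz":0,"yaw":0.124,"grip":-1},{"tx":0,"ty":0,"tz":0,"yaw":0.124,"grip":-1},{"tx":0,"ty":0,"tz":0,"yaw":0.124,"grip":-1},{"tx":0,"ty":0,"tz":0,"yaw":0.124,"grip":-1},{"tx":0,"ty":0,"tz":0,"yaw":0.124,"grip":-1},{"tx":0,"ty":0,"tz":0,"yaw":0.124,"grip":-1},{"tx":0,"ty":0,"tz":0,"yaw":0.124,"grip":-1},{"tx":0,"ty":0,"tz":0,"yaw":0.124,"grip":-1},{"tx":0,"ty":0,"tz":0,"yaw":0.124,"grip":-1}])

```text
clock: 2.7
eef_pos: [0.503, 0.0183, 0.2313]
eef_rot: [-3.142, -0.0, 1.382]
contact_force: [0.4, -0.3, 0.2]
opening: 1.001
finger_force: 0.0
```

Call:
step_arm(rows=[{"tx":0,"ty":0,"tz":0,"yaw":0.124,"grip":-1},{"tx":0,"ty":0,"tz":0,"yaw":0.124,"grip":-1},{"tx":0,"ty":0,"tz":0,"yaw":0.124,"grip":-1},{"tx":0,"ty":0,"tz":0,"yaw":0.124,"grip":-1},{"tx":0,"ty":0,"tz":0,"yaw":0.124,"grip":-1},{"tx":0,"ty":0,"tz":0,"yaw":0.124,"grip":-1},{"tx":0,"ty":0,"tz":0,"yaw":0.124,"grip":-1},{"tx":0,"ty":0,"tz":0,"yaw":0.124,"grip":-1},{"tx":0,"ty":0,"tz":0,"yaw":0.124,"grip":-1},{"tx":0,"ty":0,"tz":0,"yaw":0,"grip":-1}])

```text
clock: 3.53
eef_pos: [0.503, 0.0184, 0.2311]
eef_rot: [3.141, 0.001, 0.266]
contact_force: [0.8, 0.3, 0.0]
opening: 0.999
finger_force: 0.0
```

```bash
python3 - <<'E'
from h import *
c=snap('wrist','w2.png'); s=monitor.state()
print(s['clock'],s['eef_pos'].round(4),s['eef_rot'].round(3),s['joint_pos'].round(2))
E
```

```text
3.5833 [0.503  0.0185 0.2311] [3.141e+00 1.000e-03 2.740e-01] [-0.79  0.45  0.86  1.94 -0.43  0.94 -1.01]
```

View pics/w2.png

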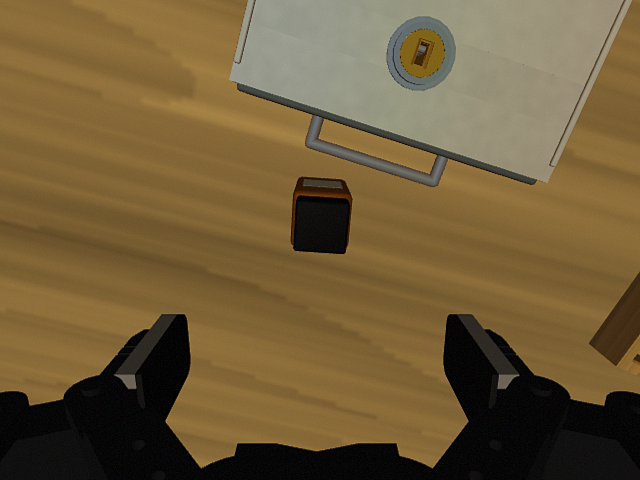

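Wrist view: cap around (323,224), handle clear behind it, keyhole at (423,53), cabinet front edge (237,85)-(537,182). Measuring by masks.

```bash
python3 - <<'E'
from h import *
c=load('w2.png'); im=c['image']
g=im.max(2)
m=np.zeros_like(g); m[170:270,270:375]=(g[170:270,270:375]<45)*255
m=cv2.morphologyEx(m,cv2.MORPH_OPEN,np.ones((5,5)))
k=max(cv2.findContours(m,0,2)[0],key=cv2.contourArea)
W=np.array([onplane(c,*p[0],.094)[:2] for p in k],np.float32)
r=cv2.minAreaRect(W*1000); print('cap',r)
hsv=cv2.cvtColor(im,cv2.COLOR_BGR2HSV)
sub=hsv[:110,360:480]
br=((sub[...,0]>12)&(sub[...,0]<30)&(sub[...,1]>130)).astype(np.uint8)*255
k=max(cv2.findContours(br,0,2)[0],key=cv2.contourArea); h=cv2.convexHull(k)+[360,0]
H=np.array([onplane(c,*p[0],.114)[:2] for p in h],np.float32)*1000
print('brass',cv2.fitEllipse(H))
e=cv2.fitEllipse(h.astype(np.float32)); print('px',e)
# height of cap & hole: two views
a,b=load('scene0.png'),load('side0.png')
print(tri(c,(322,224),b,(369.5,256)),tri(c,(322,224),a,(340,237.5)))
for q,cc in (((317,221),b),((296,259),a)): print(tri(c,e[0],cc,q))
A,B=onplane(c,238,84,.11),onplane(c,537,181,.11);d=B-A; print('front',A,B,np.arctan2(d[1],d[0]))
print(sub.shape, hsv[53,424],hsv[40,440])
E
```

```text
cap ((505.0269470214844, 16.34429359436035), (38.03589630126953, 35.84273147583008), 11.361384391784668)
brass ((618.942626953125, -9.946331977844238), (24.68836784362793, 25.090301513671875), 174.8192138671875)
px ((421.89801025390625, 52.723419189453125), (44.69172668457031, 48.798648834228516), 20.13172721862793)
(array([0.50324296, 0.01475085, 0.08816658]), np.float64(0.0024269254122300486)) (array([0.50235145, 0.01658256, 0.08524063]), np.float64(0.0037749739342329996))
(array([ 0.61938769, -0.01076641,  0.11017692]), np.float64(0.0009245538000885922))
(array([ 0.61922259, -0.00981018,  0.11267495]), np.float64(0.0006964303055462642))
front [0.57636271 0.08567655 0.11      ] [ 0.56997393 -0.10223594  0.11      ] -1.6047819596407158
(110, 120, 3) [ 17 234  62] [ 21 219 127]
```

Call:
step_arm(rows=[{"tx":0.05,"ty":0.2,"tz":2,"yaw":0.075,"grip":-1},{"tx":0,"ty":0,"tz":3,"yaw":0,"grip":-1},{"tx":0,"ty":0,"tz":3,"yaw":0,"grip":-1},{"tx":0,"ty":0,"tz":3,"yaw":0,"grip":-1},{"tx":0,"ty":0,"tz":3,"yaw":0,"grip":-1},{"tx":0,"ty":0,"tz":2.5,"yaw":0,"grip":-1},{"tx":0,"ty":0,"tz":1.6,"yaw":0,"grip":-1},{"tx":0,"ty":0,"tz":0.6,"yaw":0,"grip":-1},{"tx":0,"ty":0,"tz":0,"yaw":0,"grip":-1},{"tx":0,"ty":0,"tz":0,"yaw":0,"grip":-0.3}])

```text
clock: 4.42
eef_pos: [0.5044, 0.0163, 0.0449]
eef_rot: [-3.141, -0.0, 0.198]
contact_force: [0.6, -0.3, 0.8]
opening: 0.887
finger_force: 0.0
```

Call:
step_arm(rows=[{"tx":0,"ty":0,"tz":0,"yaw":0,"grip":1},{"tx":0,"ty":0,"tz":0,"yaw":0,"grip":1},{"tx":0,"ty":0,"tz":0,"yaw":0,"grip":1},{"tx":0,"ty":0,"tz":0,"yaw":0,"grip":1},{"tx":0,"ty":0,"tz":0,"yaw":0,"grip":1},{"tx":0,"ty":0,"tz":0,"yaw":0,"grip":1},{"tx":0,"ty":0,"tz":0,"yaw":0,"grip":1},{"tx":0,"ty":0,"tz":0,"yaw":0,"grip":1},{"tx":0,"ty":0,"tz":0,"yaw":0,"grip":1},{"tx":0,"ty":0,"tz":0,"yaw":0,"grip":1}], force=50)

```text
clock: 5.25
eef_pos: [0.5047, 0.0166, 0.0452]
eef_rot: [-3.141, -0.002, 0.197]
contact_force: [-0.7, 0.7, 10.7]
opening: 0.486
finger_force: 49.0
```

Call:
step_arm(rows=[{"tx":0,"ty":0,"tz":-1,"yaw":0,"grip":1},{"tx":0,"ty":0,"tz":-3,"yaw":0,"grip":1},{"tx":0,"ty":0,"tz":-3,"yaw":0,"grip":1},{"tx":0,"ty":0,"tz":-3,"yaw":0,"grip":1},{"tx":0,"ty":0,"tz":-3,"yaw":0,"grip":1},{"tx":-1.18,"ty":3.37,"tz":0,"yaw":0,"grip":1},{"tx":-1.18,"ty":3.37,"tz":0,"yaw":0,"grip":1},{"tx":-1.18,"ty":3.37,"tz":0,"yaw":0,"grip":1},{"tx":-1.18,"ty":3.37,"tz":0,"yaw":0,"grip":1},{"tx":-1.18,"ty":3.37,"tz":0,"yaw":0,"grip":1}])

```text
clock: 6.08
eef_pos: [0.4786, -0.1616, 0.1752]
eef_rot: [-3.141, -0.001, 0.198]
contact_force: [1.2, 0.3, -1.5]
opening: 0.486
finger_force: 51.8
```

Call:
step_arm(rows=[{"tx":0,"ty":0,"tz":0,"yaw":0.09,"grip":1},{"tx":0,"ty":0,"tz":0,"yaw":0.09,"grip":1},{"tx":0,"ty":0,"tz":0,"yaw":0.09,"grip":1},{"tx":0,"ty":0,"tz":0,"yaw":0.08,"grip":1},{"tx":0,"ty":0,"tz":0,"yaw":0,"grip":1},{"tx":0,"ty":0,"tz":0,"yaw":0,"grip":1},{"tx":0,"ty":0,"tz":0,"yaw":0,"grip":1},{"tx":0,"ty":0,"tz":0,"yaw":0,"grip":1},{"tx":0,"ty":0,"tz":0,"yaw":0,"grip":1},{"tx":0,"ty":0,"tz":0,"yaw":0,"grip":1}])

```text
clock: 6.92
eef_pos: [0.4791, -0.1603, 0.1744]
eef_rot: [-3.141, -0.0, -0.152]
contact_force: [-0.8, 0.7, -1.6]
opening: 0.482
finger_force: 51.6
```

```bash
python3 - <<'E'
from h import *
c=snap('wrist','w3.png'); s=monitor.state()
print(s['clock'],s['eef_pos'].round(4),s['eef_rot'].round(3),s['joint_pos'].round(2),s['opening'],s['finger_force'])
E
```

```text
6.9667 [ 0.4792 -0.1603  0.1744] [-3.141 -0.    -0.153] [-0.42  0.57  0.88  2.   -0.59  0.85 -0.93] 0.4796079158912225 51.63584768772125
```

View pics/w3.png

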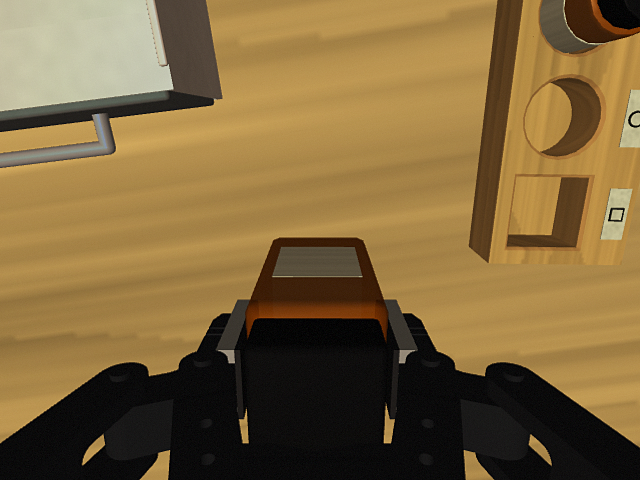

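Wrist view: square well mouth corners near (516,176),(594,175),(587,248),(507,246); cap's front edge near (250,320)-(384,320), the jar held straight.

```bash
python3 - <<'E'
from h import *
c=load('w3.png'); g=cv2.cvtColor(c['image'],cv2.COLOR_BGR2GRAY)
p=np.array([(516,176),(594,175),(587,248),(507,246)],np.float32).reshape(-1,1,2)
q=cv2.cornerSubPix(g,p.copy(),(5,5),(-1,-1),(3,50,.01)).reshape(-1,2); print(q)
W=np.array([onplane(c,*x,.04)[:2] for x in q]); print(W.round(4),W.mean(0))
for i in range(4):
    d=W[(i+1)%4]-W[i]; print(np.arctan2(d[1],d[0]),np.linalg.norm(d))
# round well
o,_=ray(c,0,0); print('cam',o)
print('roundwell',onplane(c,562,116,.04))
b,a=load('side0.png'),load('scene0.png')
print('heights',tri(c,q.mean(0),b,(360+308/4,140+(485-300)/4)),tri(c,q.mean(0),a,(170+287/4,150+97/4)))
for u,v in ((250,321),(384,321)): print('cap',onplane(c,u,v,.1744+.049))
E
```

```text
[[515.3999  174.64194]
 [589.4363  176.30542]
 [587.      248.     ]
 [505.42514 247.00407]]
[[ 0.4944 -0.2908]
 [ 0.4862 -0.3376]
 [ 0.4378 -0.3371]
 [ 0.4468 -0.2831]] [ 0.46633406 -0.31214396]
-1.7447054517775513 0.047482832195521546
3.1321352082794 0.04839155201042656
1.4063002519864638 0.054779120843409156
-0.16088742438359632 0.048258388653652805
cam [ 0.54887098 -0.17035339  0.31688581]
roundwell [ 0.52632932 -0.31999032  0.04      ]
heights (array([ 0.46498181, -0.31533882,  0.03412733]), np.float64(0.000424378160508396)) (array([ 0.46780015, -0.30861483,  0.04470869]), np.float64(0.002397122320837755))
cap [ 0.50508283 -0.14778433  0.2234    ]
cap [ 0.50025774 -0.17929509  0.2234    ]
```

```bash
python3 - <<'E'
from h import *
c=load('w3.png'); T=np.array([.4792,-.1603]); x=np.array([np.cos(-.153),np.sin(-.153)]); y=np.array([x[1],-x[0]])
for u,v,z,h in ((275,239,.1294,21),(363,239,.1294,21),(249,320,.2054,18),(385,320,.2054,18),(250,324,.2234,18),(384,324,.2234,18)):
    X=onplane(c,u,v,z)[:2]-T; print(h,(X@x*1000).round(1),(X@y*1000).round(1))
print(c['image'][225:345:3,320].tolist())
d=np.array([.4665,-.312])-T; print('d tool',d@x,d@y)
E
```

```text
21 17.4 -19.1
21 17.4 20.6
18 15.0 -19.6
18 15.0 19.0
18 22.9 -16.3
18 22.9 15.6
[[78, 144, 181], [83, 149, 187], [77, 145, 183], [79, 142, 181], [48, 93, 130], [7, 29, 57], [6, 30, 59], [10, 31, 59], [59, 75, 85], [60, 77, 87], [59, 77, 87], [62, 80, 91], [59, 78, 88], [60, 78, 89], [60, 81, 90], [57, 75, 87], [59, 78, 88], [88, 123, 134], [12, 33, 62], [7, 29, 60], [5, 28, 56], [9, 31, 61], [13, 33, 62], [11, 35, 63], [10, 31, 61], [11, 31, 62], [15, 42, 81], [11, 47, 101], [14, 56, 117], [11, 58, 123], [14, 63, 129], [6, 25, 50], [7, 7, 5], [4, 5, 9], [1, 0, 0], [6, 8, 5], [7, 8, 7], [10, 9, 9], [3, 4, 5], [1, 2, 4]]
d tool 0.010568009127708654 0.15186341621034563
```

Call:
step_arm(rows=[{"tx":0.35,"ty":3.79,"tz":0,"yaw":0.007,"grip":1},{"tx":0.35,"ty":3.79,"tz":0,"yaw":0,"grip":1},{"tx":0.35,"ty":3.79,"tz":0,"yaw":0,"grip":1},{"tx":0.35,"ty":3.79,"tz":0,"yaw":0,"grip":1},{"tx":0,"ty":0,"tz":0,"yaw":0,"grip":1},{"tx":0,"ty":0,"tz":3,"yaw":0,"grip":1},{"tx":0,"ty":0,"tz":3,"yaw":0,"grip":1},{"tx":0,"ty":0,"tz":2,"yaw":0,"grip":1},{"tx":0,"ty":0,"tz":0,"yaw":0,"grip":1},{"tx":0,"ty":0,"tz":0,"yaw":0,"grip":1}])

```text
clock: 7.8
eef_pos: [0.4686, -0.3124, 0.0943]
eef_rot: [-3.142, 0.001, -0.161]
contact_force: [-0.6, 0.3, 0.1]
opening: 0.483
finger_force: 51.8
```

```bash
python3 - <<'E'
from h import *
s=monitor.state(); print(s['eef_pos'].round(4),s['eef_rot'].round(3),s['contact_force'].round(1))
w=snap('wrist','w4.png');a=snap('scene','s4.png')
im=np.zeros((600,800,3),np.uint8)
im[:300,:400]=cv2.resize(w['image'],(400,300))
im[300:,:400]=cv2.resize(w['image'][170:320,220:420],(400,300))
im[:600,400:]=cv2.resize(a['image'][130:250,200:280],(400,600))
cv2.imwrite('pics/v4.png',im)
E
```

```text
[ 0.4686 -0.3124  0.0943] [-3.142e+00  1.000e-03 -1.610e-01] [-0.6  0.3  0.1]
```

View pics/v4.png

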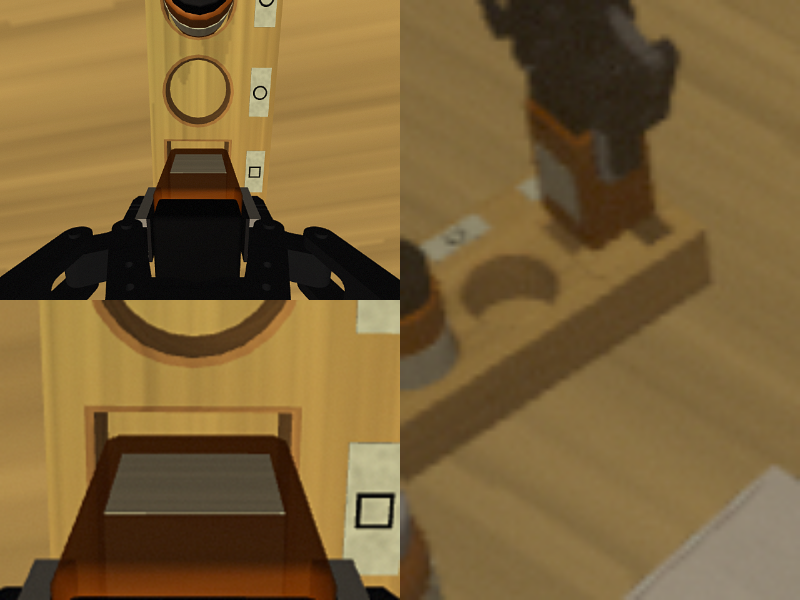

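Wrist crop: well's far mouth edge at row ~223.5 (cols 263.5–370), jar's bottom front edge at row ~238.5 (cols 272–362): laterally centred.

```bash
python3 - <<'E'
from h import *
c=load('w4.png'); T=np.array([.4686,-.3124]); x=np.array([np.cos(-.161),np.sin(-.161)]); y=np.array([x[1],-x[0]])
for u,v,z in ((263.5,223.5,.04),(370,224,.04),(272.5,239,.0493),(362.5,239,.0493)):
    X=onplane(c,u,v,z)[:2]-T; print((X@x*1000).round(1),(X@y*1000).round(1))
E
```

```text
22.3 -25.2
22.1 24.6
17.4 -20.2
17.4 20.3
```

Call:
step_arm(rows=[{"tx":0,"ty":0,"tz":0.6,"yaw":0,"grip":1},{"tx":0,"ty":0,"tz":0.6,"yaw":0,"grip":1},{"tx":0,"ty":0,"tz":0.6,"yaw":0,"grip":1},{"tx":0,"ty":0,"tz":0.6,"yaw":0,"grip":1},{"tx":0,"ty":0,"tz":0.6,"yaw":0,"grip":1},{"tx":0,"ty":0,"tz":0.6,"yaw":0,"grip":1},{"tx":0,"ty":0,"tz":0.4,"yaw":0,"grip":1},{"tx":0,"ty":0,"tz":0.2,"yaw":0,"grip":1},{"tx":0,"ty":0,"tz":0,"yaw":0,"grip":1},{"tx":0,"ty":0,"tz":0,"yaw":0,"grip":1}])

```text
clock: 8.73
eef_pos: [0.469, -0.3123, 0.0524]
eef_rot: [3.141, 0.0, -0.16]
contact_force: [0.5, 0.2, -1.5]
opening: 0.487
finger_force: 51.9
```

Call:
step_arm(rows=[{"tx":0,"ty":0,"tz":0.1,"yaw":0,"grip":1},{"tx":0,"ty":0,"tz":0,"yaw":0,"grip":1},{"tx":0,"ty":0,"tz":0,"yaw":0,"grip":-1},{"tx":0,"ty":0,"tz":0,"yaw":0,"grip":-1},{"tx":0,"ty":0,"tz":0,"yaw":0,"grip":-1},{"tx":0,"ty":0,"tz":0,"yaw":0,"grip":-1},{"tx":0,"ty":0,"tz":0,"yaw":0,"grip":-1},{"tx":0,"ty":0,"tz":0,"yaw":0,"grip":-1},{"tx":0,"ty":0,"tz":0,"yaw":0,"grip":-1},{"tx":0,"ty":0,"tz":0,"yaw":0,"grip":-1}])

```text
clock: 9.57
eef_pos: [0.469, -0.3122, 0.0513]
eef_rot: [3.142, 0.0, -0.16]
contact_force: [-0.4, -0.9, -0.5]
opening: 1.0
finger_force: 0.0
```

Call:
step_arm(rows=[{"tx":0,"ty":0,"tz":-1,"yaw":0,"grip":-1},{"tx":0,"ty":0,"tz":-2,"yaw":0,"grip":-1},{"tx":0,"ty":0,"tz":-3,"yaw":0,"grip":-1},{"tx":0,"ty":0,"tz":-4,"yaw":0,"grip":-1},{"tx":0,"ty":0,"tz":-4,"yaw":0,"grip":-1},{"tx":0,"ty":0,"tz":-4,"yaw":0,"grip":-1},{"tx":0,"ty":0,"tz":0,"yaw":0,"grip":-1},{"tx":0,"ty":0,"tz":0,"yaw":0,"grip":-1},{"tx":0,"ty":0,"tz":0,"yaw":0,"grip":-1},{"tx":0,"ty":0,"tz":0,"yaw":0,"grip":-1}])

```text
clock: 10.4
eef_pos: [0.4687, -0.3118, 0.2306]
eef_rot: [-3.141, 0.001, -0.16]
contact_force: [-0.9, 0.6, 0.1]
opening: 0.999
finger_force: 0.0
```

```bash
python3 - <<'E'
from h import *
c=snap('wrist','w5.png');s=monitor.state(); print(s['clock'],s['eef_pos'].round(4),s['eef_rot'].round(3),s['joint_pos'].round(2))
b=snap('side','sd5.png')
im=np.zeros((600,800,3),np.uint8)
im[:300,:400]=cv2.resize(c['image'],(400,300))
im[300:,:400]=cv2.resize(b['image'][120:220,355:488],(400,300))
im[:300,400:]=cv2.resize(b['image'][370:470,220:353],(400,300))
cv2.imwrite('pics/v5.png',im)
E
```

```text
10.45 [ 0.4686 -0.3119  0.2305] [-3.141e+00  2.000e-03 -1.600e-01] [-0.12  0.58  0.9   1.8  -0.53  1.02 -0.75]
```

View pics/v5.png

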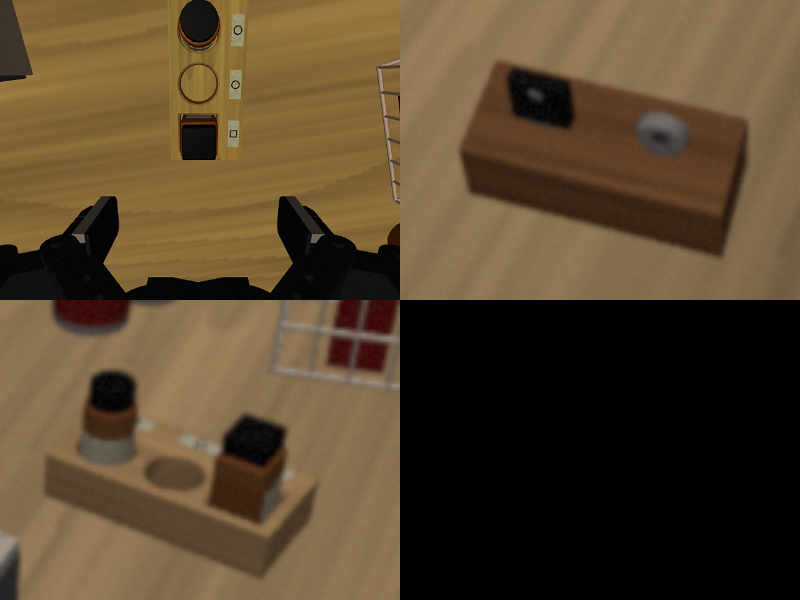

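Jar stands in the square well, upright (wrist (398,275) full-scale; side crop agrees). Heading to the key, turning to yaw π+0.2 so that the clockwise turn later goes toward the wrist's middle.

Call:
step_arm(rows=[{"tx":-0.25,"ty":-4.03,"tz":0,"yaw":0,"grip":-1},{"tx":-0.25,"ty":-4.03,"tz":0,"yaw":0,"grip":-1},{"tx":-0.25,"ty":-4.03,"tz":0,"yaw":0,"grip":-1},{"tx":-0.25,"ty":-4.03,"tz":0,"yaw":0,"grip":-1},{"tx":-0.25,"ty":-4.03,"tz":0,"yaw":0,"grip":-1},{"tx":-0.25,"ty":-4.03,"tz":0,"yaw":0,"grip":-1},{"tx":-0.25,"ty":-4.03,"tz":0,"yaw":0,"grip":-1},{"tx":-0.25,"ty":-4.03,"tz":0,"yaw":0,"grip":-1},{"tx":-0.25,"ty":-4.03,"tz":0,"yaw":0,"grip":-1},{"tx":-0.25,"ty":-4.03,"tz":0,"yaw":0,"grip":-1}])

```text
clock: 11.33
eef_pos: [0.5082, 0.0916, 0.2309]
eef_rot: [3.141, 0.001, -0.16]
contact_force: [1.7, -1.0, 0.1]
opening: 0.999
finger_force: 0.0
```

Call:
step_arm(rows=[{"tx":-0.25,"ty":-4.03,"tz":0,"yaw":0,"grip":-1},{"tx":-0.25,"ty":-4.03,"tz":0,"yaw":0,"grip":-1},{"tx":-0.25,"ty":-4.03,"tz":0,"yaw":0,"grip":-1},{"tx":-0.25,"ty":-4.03,"tz":0,"yaw":0,"grip":-1},{"tx":-0.25,"ty":-4.03,"tz":0,"yaw":0,"grip":-1},{"tx":-0.25,"ty":-4.03,"tz":0,"yaw":0,"grip":-1},{"tx":0,"ty":0,"tz":0,"yaw":-0.12,"grip":-1},{"tx":0,"ty":0,"tz":0,"yaw":-0.12,"grip":-1},{"tx":0,"ty":0,"tz":0,"yaw":-0.12,"grip":-1},{"tx":0,"ty":0,"tz":0,"yaw":-0.12,"grip":-1}])

```text
clock: 12.17
eef_pos: [0.5322, 0.3305, 0.2303]
eef_rot: [3.14, 0.001, 0.326]
contact_force: [-0.4, -0.7, -0.1]
opening: 1.003
finger_force: 0.0
```

Call:
step_arm(rows=[{"tx":0,"ty":0,"tz":0,"yaw":-0.12,"grip":-1},{"tx":0,"ty":0,"tz":0,"yaw":-0.12,"grip":-1},{"tx":0,"ty":0,"tz":0,"yaw":-0.12,"grip":-1},{"tx":0,"ty":0,"tz":0,"yaw":-0.12,"grip":-1},{"tx":0,"ty":0,"tz":0,"yaw":-0.12,"grip":-1},{"tx":0,"ty":0,"tz":0,"yaw":-0.12,"grip":-1},{"tx":0,"ty":0,"tz":0,"yaw":-0.12,"grip":-1},{"tx":0,"ty":0,"tz":0,"yaw":-0.12,"grip":-1},{"tx":0,"ty":0,"tz":0,"yaw":-0.12,"grip":-1},{"tx":0,"ty":0,"tz":0,"yaw":-0.12,"grip":-1}])

```text
clock: 13.0
eef_pos: [0.5323, 0.3304, 0.2304]
eef_rot: [-3.141, 0.001, 1.525]
contact_force: [0.7, -0.4, -0.5]
opening: 1.0
finger_force: 0.0
```

Call:
step_arm(rows=[{"tx":0,"ty":0,"tz":0,"yaw":-0.12,"grip":-1},{"tx":0,"ty":0,"tz":0,"yaw":-0.12,"grip":-1},{"tx":0,"ty":0,"tz":0,"yaw":-0.12,"grip":-1},{"tx":0,"ty":0,"tz":0,"yaw":-0.12,"grip":-1},{"tx":0,"ty":0,"tz":0,"yaw":-0.12,"grip":-1},{"tx":0,"ty":0,"tz":0,"yaw":-0.12,"grip":-1},{"tx":0,"ty":0,"tz":0,"yaw":-0.12,"grip":-1},{"tx":0,"ty":0,"tz":0,"yaw":-0.12,"grip":-1},{"tx":0,"ty":0,"tz":0,"yaw":-0.12,"grip":-1},{"tx":0,"ty":0,"tz":0,"yaw":-0.12,"grip":-1}])

```text
clock: 13.83
eef_pos: [0.5323, 0.3303, 0.2304]
eef_rot: [-3.14, -0.001, 2.725]
contact_force: [-0.3, -0.1, -0.6]
opening: 0.999
finger_force: 0.0
```

Call:
step_arm(rows=[{"tx":0,"ty":0,"tz":0,"yaw":-0.12,"grip":-1},{"tx":0,"ty":0,"tz":0,"yaw":-0.12,"grip":-1},{"tx":0,"ty":0,"tz":0,"yaw":-0.12,"grip":-1},{"tx":0,"ty":0,"tz":0,"yaw":-0.12,"grip":-1},{"tx":0,"ty":0,"tz":0,"yaw":-0.12,"grip":-1},{"tx":0,"ty":0,"tz":0,"yaw":0,"grip":-1},{"tx":0,"ty":0,"tz":0,"yaw":0,"grip":-1},{"tx":0,"ty":0,"tz":0,"yaw":0,"grip":-1},{"tx":0,"ty":0,"tz":0,"yaw":0,"grip":-1},{"tx":0,"ty":0,"tz":0,"yaw":0,"grip":-1}])

```text
clock: 14.67
eef_pos: [0.5324, 0.3307, 0.2312]
eef_rot: [-3.141, -0.0, -2.965]
contact_force: [-0.8, 0.4, -0.4]
opening: 1.002
finger_force: 0.0
```

```bash
python3 - <<'E'
from h import *
c=snap('wrist','w6.png');s=monitor.state(); print(s['clock'],s['eef_pos'].round(4),s['eef_rot'].round(3),s['joint_pos'].round(2))
E
```

```text
14.7167 [0.5324 0.3309 0.2312] [-3.141 -0.    -2.965] [-0.69  0.53  0.05  1.6  -0.03  1.02  1.12]
```

View pics/w6.png

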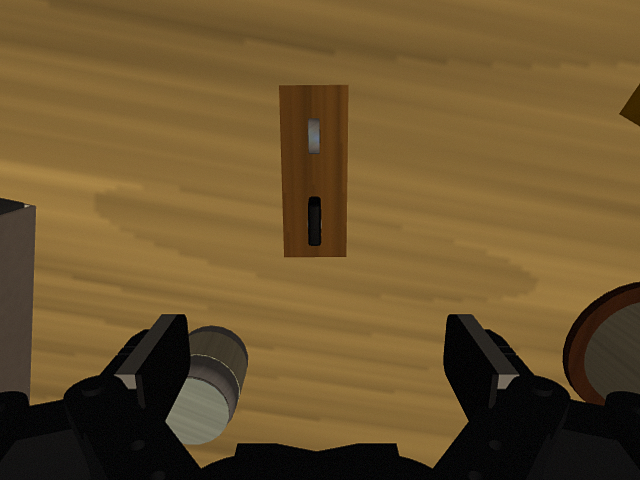

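Wrist view: black head at (314,221), silver head at (314,135), block corners (279,86),(348,85),(346,257),(284,257).

```bash
python3 - <<'E'
from h import *
c=load('w6.png'); im=c['image']
T=np.array([.5324,.3309]); ps=-2.965; x=np.array([np.cos(ps),np.sin(ps)]); y=np.array([x[1],-x[0]])
tf=lambda X:(np.array([(X[:2]-T)@x,(X[:2]-T)@y])*1000).round(1)
m=np.zeros(im.shape[:2],np.uint8); m[185:258,295:335]=(im[185:258,295:335].max(2)<48)*255
k=max(cv2.findContours(m,0,2)[0],key=cv2.contourArea); print('px',cv2.boundingRect(k),cv2.minAreaRect(k))
W=np.array([onplane(c,*p[0],.081)[:2] for p in k],np.float32)*1000; r=cv2.minAreaRect(W); print(r,tf(np.array(r[0])/1000))
B=[(279,86),(348,85),(346,257),(284,257)]
P=[onplane(c,u,v,.044) for u,v in B]
for p in P: print(p.round(4),tf(p))
d=(P[0]+P[1]-P[2]-P[3]); print('block yaw',np.arctan2(d[1],d[0]), 'ctr',tf(sum(P)/4))
# rows across head
for v in (198,205,215,225,235,243): print(v,im[v,300:330].max(1).tolist())
b=load('side0.png'); print(tri(c,(314,222),b,(220+540/3,370+95/3)), 'vs', tri(c,(314,222),b,(267,401)))
E
```

```text
px (308, 196, 13, 50) ((314.0, 220.5), (49.0, 12.0), 90.0)
((530.384765625, 329.3536071777344), (34.93650436401367, 8.463815689086914), 10.177277565002441) [ 2.3 -1.2]
[0.4455 0.2885 0.044 ] [ 93.  -26.5]
[0.4361 0.3372 0.044 ] [93.7 23.1]
[0.5638 0.3611 0.044 ] [-36.2  24.3]
[0.5726 0.3122 0.044 ] [-36.2 -25.5]
block yaw -2.9567991365426716 ctr [28.5 -1.1]
198 [83, 86, 82, 78, 76, 76, 78, 81, 82, 12, 3, 2, 7, 1, 0, 3, 1, 0, 6, 5, 54, 96, 91, 88, 90, 88, 90, 89, 92, 94]
205 [85, 81, 81, 78, 79, 76, 78, 85, 7, 5, 4, 8, 8, 5, 5, 8, 10, 3, 4, 7, 18, 102, 93, 88, 89, 89, 91, 90, 91, 93]
215 [86, 84, 80, 80, 78, 80, 80, 85, 3, 6, 16, 13, 15, 14, 18, 25, 24, 24, 21, 5, 12, 71, 97, 92, 91, 92, 91, 91, 91, 93]
225 [85, 83, 84, 78, 77, 78, 79, 89, 23, 0, 9, 17, 16, 15, 21, 19, 21, 22, 17, 7, 20, 107, 91, 89, 88, 91, 89, 91, 90, 94]
235 [84, 85, 83, 81, 80, 80, 80, 83, 34, 5, 12, 17, 18, 15, 16, 19, 16, 20, 13, 10, 19, 99, 96, 90, 91, 89, 89, 92, 90, 94]
243 [88, 87, 85, 83, 81, 81, 82, 81, 28, 3, 12, 15, 12, 16, 17, 20, 20, 19, 14, 6, 26, 95, 93, 88, 90, 90, 89, 89, 91, 93]
(array([0.41342472, 0.33779875, 0.2596292 ]), np.float64(0.1498892077881607)) vs (array([0.53355602, 0.32977774, 0.0669872 ]), np.float64(0.0018465187884894572))
```

Call:
step_arm(rows=[{"tx":-0.1,"ty":-0.11,"tz":2,"yaw":0,"grip":-0.4},{"tx":0,"ty":0,"tz":3,"yaw":0,"grip":-0.4},{"tx":0,"ty":0,"tz":3,"yaw":0,"grip":-0.4},{"tx":0,"ty":0,"tz":3,"yaw":0,"grip":-0.4},{"tx":0,"ty":0,"tz":3,"yaw":0,"grip":-0.4},{"tx":0,"ty":0,"tz":2,"yaw":0,"grip":-0.4},{"tx":0,"ty":0,"tz":1.4,"yaw":0,"grip":-0.4},{"tx":0,"ty":0,"tz":0.6,"yaw":0,"grip":-0.4},{"tx":0,"ty":0,"tz":0,"yaw":0,"grip":-0.4},{"tx":0,"ty":0,"tz":0,"yaw":0,"grip":-0.4}])

```text
clock: 15.55
eef_pos: [0.5341, 0.3301, 0.0522]
eef_rot: [3.141, 0.001, -2.964]
contact_force: [0.1, 0.5, 0.9]
opening: 0.697
finger_force: 0.0
```

Call:
step_arm(rows=[{"tx":0,"ty":0,"tz":0,"yaw":0,"grip":1},{"tx":0,"ty":0,"tz":0,"yaw":0,"grip":1},{"tx":0,"ty":0,"tz":0,"yaw":0,"grip":1},{"tx":0,"ty":0,"tz":0,"yaw":0,"grip":1},{"tx":0,"ty":0,"tz":0,"yaw":0,"grip":1},{"tx":0,"ty":0,"tz":0,"yaw":0,"grip":1},{"tx":0,"ty":0,"tz":0,"yaw":0,"grip":1},{"tx":0,"ty":0,"tz":0,"yaw":0,"grip":1},{"tx":0,"ty":0,"tz":0,"yaw":0,"grip":1},{"tx":0,"ty":0,"tz":0,"yaw":0,"grip":1}], force=60)

```text
clock: 16.38
eef_pos: [0.5339, 0.33, 0.0519]
eef_rot: [3.141, 0.001, -2.963]
contact_force: [-1.6, -0.3, 7.1]
opening: 0.094
finger_force: 59.3
```

Call:
step_arm(rows=[{"tx":0,"ty":0,"tz":-0.6,"yaw":0,"grip":1},{"tx":0,"ty":0,"tz":-1,"yaw":0,"grip":1},{"tx":0,"ty":0,"tz":-1,"yaw":0,"grip":1},{"tx":0,"ty":0,"tz":-1.2,"yaw":0,"grip":1},{"tx":0,"ty":0,"tz":-2,"yaw":0,"grip":1},{"tx":0,"ty":0,"tz":-3,"yaw":0,"grip":1},{"tx":0,"ty":0,"tz":-3,"yaw":0,"grip":1},{"tx":0,"ty":0,"tz":-2,"yaw":0,"grip":1},{"tx":0,"ty":0,"tz":0,"yaw":0,"grip":1},{"tx":0,"ty":0,"tz":0,"yaw":0,"grip":1}])

```text
clock: 17.22
eef_pos: [0.5341, 0.3301, 0.1913]
eef_rot: [3.14, 0.003, -2.964]
contact_force: [-0.0, -0.5, -0.5]
opening: 0.093
finger_force: 58.4
```

Call:
step_arm(rows=[{"tx":-0.23,"ty":-3.5,"tz":0,"yaw":0,"grip":1},{"tx":-0.23,"ty":-3.5,"tz":0,"yaw":0,"grip":1},{"tx":-0.23,"ty":-3.5,"tz":0,"yaw":0,"grip":1},{"tx":-0.23,"ty":-3.5,"tz":0,"yaw":0,"grip":1},{"tx":-0.23,"ty":-3.5,"tz":0,"yaw":0,"grip":1},{"tx":-0.23,"ty":-3.5,"tz":0,"yaw":0,"grip":1},{"tx":-0.23,"ty":-3.5,"tz":0,"yaw":0,"grip":1},{"tx":-0.23,"ty":-3.5,"tz":0,"yaw":0,"grip":1},{"tx":-0.23,"ty":-3.5,"tz":0,"yaw":0,"grip":1},{"tx":-0.23,"ty":-3.5,"tz":0,"yaw":0,"grip":1}])

```text
clock: 18.05
eef_pos: [0.6179, -0.0123, 0.1887]
eef_rot: [3.141, -0.001, -2.963]
contact_force: [0.8, -0.3, 0.0]
opening: 0.092
finger_force: 58.6
```

Call:
step_arm(rows=[{"tx":0,"ty":0,"tz":0,"yaw":0.07,"grip":1},{"tx":0,"ty":0,"tz":0,"yaw":0.07,"grip":1},{"tx":0,"ty":0,"tz":0,"yaw":0.07,"grip":1},{"tx":0,"ty":0,"tz":0,"yaw":0,"grip":1},{"tx":0,"ty":0,"tz":0,"yaw":0,"grip":1},{"tx":0,"ty":0,"tz":0,"yaw":0,"grip":1},{"tx":0,"ty":0,"tz":0,"yaw":0,"grip":1},{"tx":0,"ty":0,"tz":0,"yaw":0,"grip":1},{"tx":0,"ty":0,"tz":0,"yaw":0,"grip":1},{"tx":0,"ty":0,"tz":0,"yaw":0,"grip":1}])

```text
clock: 18.88
eef_pos: [0.6183, -0.0106, 0.1893]
eef_rot: [-3.142, 0.0, 3.11]
contact_force: [-0.3, 0.9, -0.0]
opening: 0.095
finger_force: 58.6
```

```bash
python3 - <<'E'
from h import *
c=snap('wrist','w7.png');s=monitor.state(); print(s['clock'],s['eef_pos'].round(4),s['eef_rot'].round(3),s['joint_pos'].round(2),s['finger_force'])
snap('side','sd7.png'); snap('scene','sc7.png')
cv2.imwrite('pics/v7.png',cv2.resize(c['image'][100:400,120:520],(800,600),interpolation=cv2.INTER_CUBIC))
E
```

```text
18.9333 [ 0.6183 -0.0106  0.1893] [-3.142 -0.     3.11 ] [-0.17  0.56  0.13  1.67 -0.09  0.92  1.54] 58.57027888298035
```

View pics/v7.png

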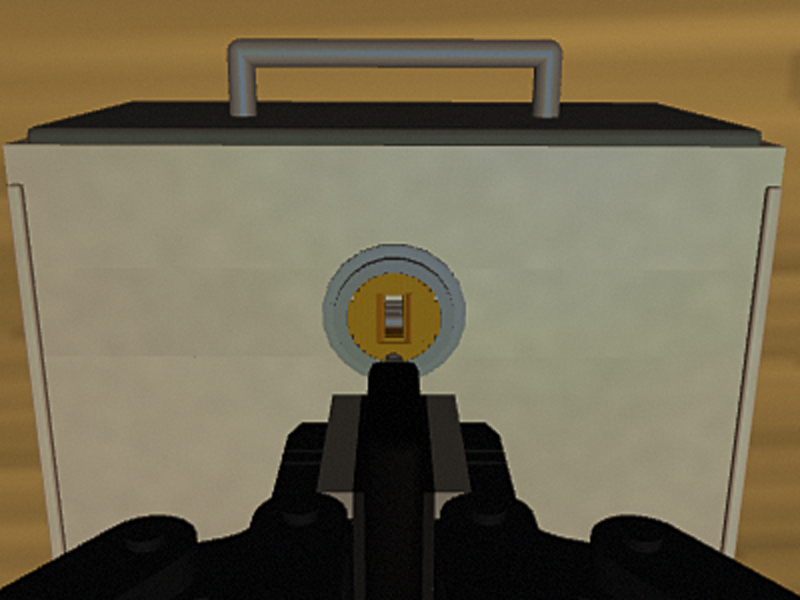

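Crop shows keyhole bevel centred at full px (317,259), cabinet front edge level in image (tool aligned), head's lower front edge at row ~281, cols 304–330, with the shoulder just beyond at row ~276.

```bash
python3 - <<'E'
from h import *
c=load('w7.png'); g=c['image']
T=np.array([.6183,-.0106]); ps=3.110; x=np.array([np.cos(ps),np.sin(ps)]); y=np.array([x[1],-x[0]])
tf=lambda X:(np.array([(X[:2]-T)@x,(X[:2]-T)@y])*1000).round(1)
for n,u,v,z in (('hole top L',308.5,246,.114),('hole bot R',325.5,272,.114),('hole c',317,259,.114),('head L',304,281.5,.184),('head R',330,281.5,.184),('shoulder',317,276,.181),('cabL',125,172,.11),('cabR',510,172,.11)):
    print(n,tf(onplane(c,u,v,z)))
hsv=cv2.cvtColor(g,cv2.COLOR_BGR2HSV)
m=((hsv[...,0]>14)&(hsv[...,0]<30)&(hsv[...,1]>140)).astype(np.uint8)*255; m[:225]=0;m[285:]=0;m[:,:280]=0;m[:,355:]=0
ys,xs=np.nonzero(m); print('brass bbox',xs.min(),xs.max(),ys.min(),ys.max())
print('col317',[(v,g[v,317].tolist()) for v in range(238,290)])
print('row259',[(u,g[259,u].tolist()) for u in range(302,333)])
E
```

```text
hole top L [ 6.5 -3.5]
hole bot R [-8.   5.5]
hole c [-0.7  1. ]
head L [13.9 -3.9]
head R [13.9  5.7]
shoulder [14.9  0.9]
cabL [ 44.6 -97.1]
cabR [44.8 99.3]
brass bbox 294 339 237 281
col317 [(238, [17, 95, 125]), (239, [27, 98, 127]), (240, [21, 94, 123]), (241, [24, 97, 125]), (242, [23, 95, 126]), (243, [21, 96, 125]), (244, [26, 99, 127]), (245, [23, 96, 126]), (246, [14, 93, 125]), (247, [60, 108, 122]), (248, [132, 155, 152]), (249, [140, 166, 162]), (250, [65, 79, 80]), (251, [59, 65, 73]), (252, [81, 90, 103]), (253, [50, 55, 56]), (254, [58, 65, 71]), (255, [78, 87, 99]), (256, [60, 66, 66]), (257, [50, 55, 59]), (258, [68, 77, 87]), (259, [84, 94, 102]), (260, [128, 111, 101]), (261, [112, 114, 106]), (262, [92, 103, 108]), (263, [58, 71, 80]), (264, [11, 33, 52]), (265, [4, 30, 49]), (266, [12, 34, 53]), (267, [13, 48, 71]), (268, [8, 39, 62]), (269, [18, 102, 132]), (270, [18, 86, 114]), (271, [15, 57, 82]), (272, [22, 95, 121]), (273, [24, 98, 127]), (274, [21, 98, 126]), (275, [19, 100, 131]), (276, [25, 52, 64]), (277, [55, 54, 58]), (278, [63, 67, 74]), (279, [34, 
[... 179 characters left out ...]
, [0, 0, 0])]
row259 [(302, [22, 97, 127]), (303, [20, 93, 123]), (304, [20, 95, 124]), (305, [27, 99, 127]), (306, [19, 98, 127]), (307, [22, 97, 126]), (308, [17, 79, 111]), (309, [19, 72, 112]), (310, [16, 74, 118]), (311, [18, 83, 121]), (312, [38, 75, 97]), (313, [92, 96, 101]), (314, [83, 93, 103]), (315, [82, 94, 101]), (316, [84, 95, 102]), (317, [84, 94, 102]), (318, [84, 95, 104]), (319, [84, 96, 102]), (320, [87, 96, 101]), (321, [40, 66, 86]), (322, [12, 81, 118]), (323, [14, 59, 97]), (324, [13, 62, 100]), (325, [18, 83, 126]), (326, [22, 97, 126]), (327, [23, 99, 127]), (328, [27, 99, 126]), (329, [24, 97, 125]), (330, [26, 98, 126]), (331, [27, 97, 126]), (332, [19, 96, 125])]
```

Key and keyhole agree within ~0.5 mm and the tool is square to the cabinet. Lowering into the mouth.

Call:
step_arm(rows=[{"tx":0,"ty":0,"tz":1,"yaw":0,"grip":1},{"tx":0,"ty":0,"tz":1,"yaw":0,"grip":1},{"tx":0,"ty":0,"tz":1,"yaw":0,"grip":1},{"tx":0,"ty":0,"tz":0.4,"yaw":0,"grip":1},{"tx":0,"ty":0,"tz":0.2,"yaw":0,"grip":1},{"tx":0,"ty":0,"tz":0.2,"yaw":0,"grip":1},{"tx":0,"ty":0,"tz":0.2,"yaw":0,"grip":1},{"tx":0,"ty":0,"tz":0.2,"yaw":0,"grip":1},{"tx":0,"ty":0,"tz":0,"yaw":0,"grip":1},{"tx":0,"ty":0,"tz":0,"yaw":0,"grip":1}], force=100)

```text
clock: 19.87
eef_pos: [0.6184, -0.0106, 0.1474]
eef_rot: [-3.142, 0.0, 3.11]
contact_force: [-0.4, 0.3, -0.2]
opening: 0.083
finger_force: 99.5
```

Call:
step_arm(rows=[{"tx":0.05,"ty":0,"tz":0.15,"yaw":0,"grip":1},{"tx":-0.1,"ty":0,"tz":0.15,"yaw":0,"grip":1},{"tx":0.1,"ty":0,"tz":0.15,"yaw":0,"grip":1},{"tx":-0.1,"ty":0,"tz":0.15,"yaw":0,"grip":1},{"tx":0.1,"ty":0,"tz":0.15,"yaw":0,"grip":1},{"tx":-0.1,"ty":0,"tz":0.15,"yaw":0,"grip":1},{"tx":0.1,"ty":0,"tz":0.15,"yaw":0,"grip":1},{"tx":-0.1,"ty":0,"tz":0.15,"yaw":0,"grip":1},{"tx":0.05,"ty":0,"tz":0,"yaw":0,"grip":1},{"tx":0,"ty":0,"tz":0,"yaw":0,"grip":1}])

```text
clock: 20.7
eef_pos: [0.6181, -0.0106, 0.135]
eef_rot: [-3.142, -0.0, 3.11]
contact_force: [-1.0, 0.3, -2.1]
opening: 0.086
finger_force: 100.0
```

Call:
step_arm(rows=[{"tx":0.05,"ty":0,"tz":0.15,"yaw":0,"grip":1},{"tx":-0.1,"ty":0,"tz":0.15,"yaw":0,"grip":1},{"tx":0.1,"ty":0,"tz":0.15,"yaw":0,"grip":1},{"tx":-0.1,"ty":0,"tz":0.15,"yaw":0,"grip":1},{"tx":0.1,"ty":0,"tz":0.15,"yaw":0,"grip":1},{"tx":-0.1,"ty":0,"tz":0.15,"yaw":0,"grip":1},{"tx":0.1,"ty":0,"tz":0.15,"yaw":0,"grip":1},{"tx":-0.1,"ty":0,"tz":0.15,"yaw":0,"grip":1},{"tx":0.05,"ty":0,"tz":0,"yaw":0,"grip":1},{"tx":0,"ty":0,"tz":0,"yaw":0,"grip":1}])

```text
clock: 21.53
eef_pos: [0.6182, -0.0106, 0.123]
eef_rot: [-3.142, -0.0, 3.11]
contact_force: [-0.7, -0.2, -3.7]
opening: 0.085
finger_force: 99.7
```

Call:
step_arm(rows=[{"tx":0.05,"ty":0,"tz":0.05,"yaw":0,"grip":1},{"tx":-0.1,"ty":0,"tz":0.05,"yaw":0,"grip":1},{"tx":0.1,"ty":0,"tz":0.05,"yaw":0,"grip":1},{"tx":-0.05,"ty":0,"tz":0.05,"yaw":0,"grip":1},{"tx":0,"ty":0,"tz":0,"yaw":0,"grip":1},{"tx":0,"ty":0,"tz":0,"yaw":0,"grip":1},{"tx":0,"ty":0,"tz":0,"yaw":0,"grip":1},{"tx":0,"ty":0,"tz":0,"yaw":0,"grip":1},{"tx":0,"ty":0,"tz":0,"yaw":0,"grip":1},{"tx":0,"ty":0,"tz":0,"yaw":0,"grip":1}])

```text
clock: 22.37
eef_pos: [0.6183, -0.0106, 0.1216]
eef_rot: [3.142, 0.0, 3.11]
contact_force: [-3.8, 0.1, 6.7]
opening: 0.083
finger_force: 100.9
```

```bash
python3 - <<'E'
from h import *
c=snap('wrist','w8.png');s=monitor.state(); print(s['clock'],s['eef_pos'].round(4),s['eef_rot'].round(3),s['contact_force'].round(1),s['torque'].round(2))
b=snap('side','sd8.png')
im=np.zeros((600,800,3),np.uint8)
im[:,:400]=cv2.resize(c['image'][200:350,270:370],(400,600),interpolation=cv2.INTER_CUBIC)
im[:300,400:]=cv2.resize(b['image'][175:250,267:367],(400,300),interpolation=cv2.INTER_CUBIC)
a=snap('scene','sc8.png'); im[300:,400:]=cv2.resize(a['image'][215:290,246:346],(400,300),interpolation=cv2.INTER_CUBIC)
cv2.imwrite('pics/v8.png',im)
E
```

```text
22.4167 [ 0.6183 -0.0106  0.1216] [3.142 0.    3.11 ] [-3.5 -0.   6.2] [ 0.04  0.84 -0.03]
```

View pics/v8.png

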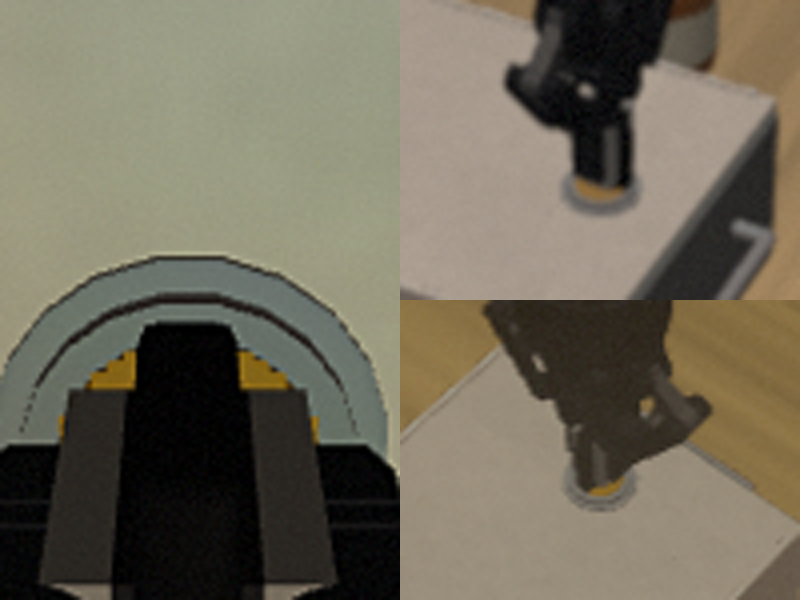

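Head seated just over the brass plate, force rising to +6 N. A little more push to confirm bottoming.

Call:
step_arm(rows=[{"tx":0.05,"ty":0,"tz":0.05,"yaw":0,"grip":1},{"tx":-0.05,"ty":0,"tz":0.05,"yaw":0,"grip":1},{"tx":0,"ty":0,"tz":0,"yaw":0,"grip":1},{"tx":0,"ty":0,"tz":0,"yaw":0,"grip":1},{"tx":0,"ty":0,"tz":0,"yaw":0,"grip":1},{"tx":0,"ty":0,"tz":0,"yaw":0,"grip":1},{"tx":0,"ty":0,"tz":0,"yaw":0,"grip":1},{"tx":0,"ty":0,"tz":0,"yaw":0,"grip":1},{"tx":0,"ty":0,"tz":0,"yaw":0,"grip":1},{"tx":0,"ty":0,"tz":0,"yaw":0,"grip":1}])

```text
clock: 23.35
eef_pos: [0.6185, -0.0106, 0.1207]
eef_rot: [3.142, 0.001, 3.11]
contact_force: [-2.1, 0.7, 6.1]
opening: 0.089
finger_force: 101.1
```

Call:
step_arm(rows=[{"tx":0.05,"ty":0,"tz":0.05,"yaw":0,"grip":1},{"tx":-0.1,"ty":0,"tz":0.05,"yaw":0,"grip":1},{"tx":0.1,"ty":0,"tz":0.05,"yaw":0,"grip":1},{"tx":-0.05,"ty":0,"tz":0,"yaw":0,"grip":1},{"tx":0,"ty":0,"tz":0,"yaw":0,"grip":1},{"tx":0,"ty":0,"tz":0,"yaw":0,"grip":1},{"tx":0,"ty":0,"tz":0,"yaw":0,"grip":1},{"tx":0,"ty":0,"tz":0,"yaw":0,"grip":1},{"tx":0,"ty":0,"tz":0,"yaw":0,"grip":1},{"tx":0,"ty":0,"tz":0,"yaw":0,"grip":1}])

```text
clock: 24.18
eef_pos: [0.6187, -0.0106, 0.1204]
eef_rot: [3.141, 0.001, 3.11]
contact_force: [-9.2, 0.7, 26.1]
opening: 0.089
finger_force: 104.4
```

Call:
step_arm(rows=[{"tx":0.03,"ty":0,"tz":-0.04,"yaw":0,"grip":1},{"tx":0,"ty":0,"tz":0,"yaw":0,"grip":1},{"tx":0,"ty":0,"tz":0,"yaw":0.1,"grip":1},{"tx":0,"ty":0,"tz":0,"yaw":0.1,"grip":1},{"tx":0,"ty":0,"tz":0,"yaw":0.1,"grip":1},{"tx":0,"ty":0,"tz":0,"yaw":0.1,"grip":1},{"tx":0,"ty":0,"tz":0,"yaw":0,"grip":1},{"tx":0,"ty":0,"tz":0,"yaw":0,"grip":1},{"tx":0,"ty":0,"tz":0,"yaw":0,"grip":1},{"tx":0,"ty":0,"tz":0,"yaw":0,"grip":1}])

```text
clock: 25.02
eef_pos: [0.6189, -0.0103, 0.1211]
eef_rot: [3.14, 0.002, 2.71]
contact_force: [-6.7, 1.3, 28.1]
opening: 0.089
finger_force: 104.3
```

```bash
python3 - <<'E'
from h import *
s=monitor.state(); print(s['clock'],s['eef_pos'].round(4),s['eef_rot'].round(3),s['contact_force'].round(1),s['torque'].round(2))
E
```

```text
25.0167 [ 0.6189 -0.0103  0.1211] [3.14e+00 2.00e-03 2.71e+00] [-6.7  1.3 28.1] [ 0.47  1.82 -0.  ]
```

Call:
step_arm(rows=[{"tx":0,"ty":0,"tz":0,"yaw":0.1,"grip":1},{"tx":0,"ty":0,"tz":0,"yaw":0.1,"grip":1},{"tx":0,"ty":0,"tz":0,"yaw":0.1,"grip":1},{"tx":0,"ty":0,"tz":0,"yaw":0.1,"grip":1},{"tx":0,"ty":0,"tz":0,"yaw":0.1,"grip":1},{"tx":0,"ty":0,"tz":0,"yaw":0.1,"grip":1},{"tx":0,"ty":0,"tz":0,"yaw":0.1,"grip":1},{"tx":0,"ty":0,"tz":0,"yaw":0,"grip":1},{"tx":0,"ty":0,"tz":0,"yaw":0,"grip":1},{"tx":0,"ty":0,"tz":0,"yaw":0,"grip":1}])

```text
clock: 25.85
eef_pos: [0.6193, -0.0098, 0.1214]
eef_rot: [3.138, 0.0, 2.01]
contact_force: [-6.8, 4.0, 33.7]
opening: 0.088
finger_force: 105.3
```

```bash
python3 - <<'E'
from h import *
s=monitor.state(); print(s['clock'],s['eef_pos'].round(4),s['eef_rot'].round(3),s['contact_force'].round(1),s['torque'].round(3),s['joint_pos'].round(2))
E
```

```text
25.85 [ 0.6193 -0.0098  0.1214] [3.138 0.    2.01 ] [-6.8  4.  33.7] [ 1.102  1.673 -0.002] [-0.35  0.68  0.41  1.73 -0.36  0.8   0.67]
```

Call:
step_arm(rows=[{"tx":0,"ty":0,"tz":-0.1,"yaw":0,"grip":1},{"tx":0,"ty":0,"tz":0,"yaw":0.1,"grip":1},{"tx":0,"ty":0,"tz":0,"yaw":0.1,"grip":1},{"tx":0,"ty":0,"tz":0,"yaw":0.1,"grip":1},{"tx":0,"ty":0,"tz":0,"yaw":0.1,"grip":1},{"tx":0,"ty":0,"tz":0,"yaw":0.1,"grip":1},{"tx":0,"ty":0,"tz":0,"yaw":0,"grip":1},{"tx":0,"ty":0,"tz":0,"yaw":0,"grip":1},{"tx":0,"ty":0,"tz":0,"yaw":0,"grip":1},{"tx":0,"ty":0,"tz":0,"yaw":0,"grip":1}])

```text
clock: 26.68
eef_pos: [0.6196, -0.0097, 0.1217]
eef_rot: [3.138, -0.001, 1.511]
contact_force: [-0.9, 5.4, 19.9]
opening: 0.085
finger_force: 103.2
```

```bash
python3 - <<'E'
from h import *
s=monitor.state(); print(s['clock'],s['eef_pos'].round(4),s['eef_rot'].round(3),s['contact_force'].round(1),s['torque'].round(3))
# is the key still aligned in the fingers? compare head region with the picture before the turn
a=load('w8.png')['image'];c=snap('wrist','w9.png')['image']
for v in (285,290,295): 
    for i in (a,c): r=i[v,290:345].max(1); print(v,r.tolist())
print('col', [ (a[v,316].max(),c[v,316].max()) for v in range(268,300,2)])
E
```

```text
26.6833 [ 0.6196 -0.0097  0.1217] [ 3.138e+00 -1.000e-03  1.511e+00] [-0.9  5.4 19.9] [1.193 0.151 0.008]
285 [115, 119, 116, 113, 110, 109, 111, 110, 112, 113, 111, 112, 116, 118, 88, 0, 1, 4, 4, 2, 5, 7, 1, 4, 2, 2, 3, 1, 3, 4, 7, 6, 3, 5, 7, 3, 4, 0, 8, 70, 120, 115, 110, 113, 112, 113, 111, 113, 113, 111, 110, 112, 114, 116, 106]
285 [93, 87, 90, 90, 89, 88, 91, 88, 90, 88, 90, 95, 99, 95, 19, 0, 0, 2, 4, 8, 5, 4, 1, 4, 6, 4, 0, 8, 7, 1, 0, 1, 0, 4, 5, 8, 0, 0, 21, 93, 87, 95, 94, 87, 90, 90, 90, 92, 89, 93, 92, 90, 88, 92, 93]
290 [111, 113, 109, 109, 113, 113, 113, 125, 132, 127, 126, 134, 136, 142, 15, 0, 3, 4, 6, 7, 0, 6, 5, 4, 3, 2, 2, 9, 5, 5, 3, 8, 2, 3, 0, 7, 0, 2, 5, 43, 146, 135, 132, 132, 126, 129, 130, 116, 117, 114, 110, 113, 110, 112, 110]
290 [91, 90, 92, 92, 96, 93, 91, 118, 116, 114, 115, 118, 121, 125, 0, 3, 6, 4, 3, 3, 5, 0, 5, 2, 4, 4, 1, 4, 3, 2, 5, 1, 5, 5, 3, 8, 4, 6, 6, 59, 122, 117, 115, 115, 117, 113, 59, 52, 78, 91, 91, 88, 88, 91, 90]
295 [113, 87, 78, 137, 136, 135, 135, 131, 133, 131, 135, 134, 140, 102, 4, 3, 0, 1, 6, 2, 4, 6, 5, 2, 5, 1, 6, 2, 4, 2, 6, 1, 1, 3, 3, 3, 1, 2, 7, 17, 118, 139, 134, 131, 134, 133, 133, 133, 132, 133, 134, 110, 80, 120, 118]
295 [77, 53, 102, 118, 113, 115, 115, 114, 114, 114, 113, 117, 119, 52, 2, 0, 6, 3, 2, 5, 4, 1, 5, 9, 0, 9, 8, 5, 2, 3, 2, 1, 1, 8, 6, 4, 1, 2, 0, 37, 131, 119, 119, 117, 118, 118, 116, 115, 115, 118, 117, 112, 118, 101, 91]
col [(np.uint8(118), np.uint8(95)), (np.uint8(117), np.uint8(97)), (np.uint8(124), np.uint8(59)), (np.uint8(41), np.uint8(49)), (np.uint8(112), np.uint8(93)), (np.uint8(115), np.uint8(90)), (np.uint8(63), np.uint8(75)), (np.uint8(1), np.uint8(0)), (np.uint8(1), np.uint8(5)), (np.uint8(6), np.uint8(5)), (np.uint8(2), np.uint8(3)), (np.uint8(2), np.uint8(1)), (np.uint8(2), np.uint8(1)), (np.uint8(6), np.uint8(4)), (np.uint8(8), np.uint8(0)), (np.uint8(4), np.uint8(4))]
```

Call:
step_arm(rows=[{"tx":0,"ty":0,"tz":0,"yaw":0.05,"grip":1},{"tx":0,"ty":0,"tz":0,"yaw":0.04,"grip":1},{"tx":0,"ty":0,"tz":0,"yaw":0,"grip":1},{"tx":0,"ty":0,"tz":0,"yaw":0,"grip":1},{"tx":0,"ty":0,"tz":0,"yaw":0,"grip":1},{"tx":0,"ty":0,"tz":0,"yaw":0,"grip":1},{"tx":0,"ty":0,"tz":0,"yaw":0,"grip":1},{"tx":0,"ty":0,"tz":0,"yaw":0,"grip":1},{"tx":0,"ty":0,"tz":0,"yaw":0,"grip":1},{"tx":0,"ty":0,"tz":0,"yaw":0,"grip":1}])

```text
clock: 27.57
eef_pos: [0.6196, -0.0097, 0.1217]
eef_rot: [3.138, -0.002, 1.421]
contact_force: [0.4, 5.0, 19.7]
opening: 0.084
finger_force: 103.0
```

```bash
python3 - <<'E'
from h import *
s=monitor.state(); print(s['clock'],s['eef_pos'].round(4),s['eef_rot'].round(3),s['contact_force'].round(1),s['torque'].round(3))
c=snap('wrist','w10.png')
# head near-bottom edge vs brass disc: key centre vs collar centre
im=c['image'];hsv=cv2.cvtColor(im,cv2.COLOR_BGR2HSV)
T=s['eef_pos'][:2];ps=s['eef_rot'][2]; x=np.array([np.cos(ps),np.sin(ps)]); y=np.array([x[1],-x[0]])
tf=lambda X:(np.array([(X[:2]-T)@x,(X[:2]-T)@y])*1000).round(1)
print('hole from w2 (618.9,-9.9):',tf(np.array([.6189,-.0099])))
# head front face bottom edge row at cols 310..324
g=im.max(2).astype(int)
print([ (u,int(270+np.argmax(g[270:300,u]<25))) for u in range(303,332,3)])
v=np.median([270+np.argmax(g[270:300,u]<25) for u in range(309,325)])
for z in (.117,): print('head front edge',tf(onplane(c,317,v,z)))
# collar outer edge column profile above
print([(r,g[r,318]) for r in range(255,284)])
E
```

```text
27.5667 [ 0.6196 -0.0097  0.1217] [ 3.138e+00 -2.000e-03  1.421e+00] [ 0.4  5.  19.7] [1.216 0.008 0.184]
hole from w2 (618.9,-9.9): [-0.3 -0.7]
[(303, 297), (306, 282), (309, 281), (312, 281), (315, 281), (318, 281), (321, 281), (324, 281), (327, 284), (330, 298)]
head front edge [14.2 -0.4]
[(255, np.int64(135)), (256, np.int64(135)), (257, np.int64(135)), (258, np.int64(136)), (259, np.int64(137)), (260, np.int64(136)), (261, np.int64(144)), (262, np.int64(91)), (263, np.int64(60)), (264, np.int64(93)), (265, np.int64(94)), (266, np.int64(94)), (267, np.int64(94)), (268, np.int64(94)), (269, np.int64(95)), (270, np.int64(95)), (271, np.int64(86)), (272, np.int64(43)), (273, np.int64(34)), (274, np.int64(73)), (275, np.int64(93)), (276, np.int64(90)), (277, np.int64(89)), (278, np.int64(87)), (279, np.int64(97)), (280, np.int64(73)), (281, np.int64(17)), (282, np.int64(2)), (283, np.int64(4))]
```

The spring and stop now push back with 0.18 N m, the key is centred in the keyhole and down on the plate, and the grip is 103 N. Handing in.

```bash
python3 -c "
from bench import job; print(job.close_job())"
```

```text
the job is handed in; nothing more can be done
None
```

The job is handed in, with no verdict returned: the jar stands in the square well, released, and the key is held home in the lock, turned about 1.69 rad clockwise at roughly 100 N grip; I viewed 11 pictures, one over the limit of 10.

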